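Set the tip gap of a tweezer head on its setting stand

ROBOT

A 6-joint arm with a two-finger parallel gripper is mounted at the origin on a cart in front of the work surface, level with it; the furniture and walls round the work are solid. World frame = base frame: x ahead of the robot, y to its left, z up, the work surface at z = 0. Lengths are in m, angles in rad, forces in N, time in s.
With the tool pointing down it reaches from about 0.35 to 0.85 m from the base axis. Payload 8.1 kg.
Tool frame: the origin (TCP) lies at the very end of the fingers, on their centre line; the grasp point (between the pads) lies behind it (r.tcp_to_grasp is the z of the grasp point in the tool frame, in m); z points along the fingers, y is the line along which they close (so a half turn about z gives the same grasp; the last joint's range is limited). The gripper opens to 85 mm and grips with 20 to 120 N. Pads are 22 mm wide; open, the fingers measure 114 mm over their backs; the gripper's body (76 mm by 85 mm) begins 54 mm behind the grasp point. The pads swing forward as they close: fully open they stand 13 mm farther back than shut.
Start: joints at [1.222, 0.13, 1.488, -0, 1.523, -0.085], TCP at [0.156, 0.579, 0.231] pointing down, gripper open.
Joint ranges: [-2.96, 2.96], [-0.89, 2.26], [0.02, 2.5], [-1.34, 4.48], [0, 2.73], [-2.66, 2.66]. Speed limits (rad/s): [2.39, 2.39, 2.79, 3.14, 3.14, 3.14].

INTERFACE

Orientations are given as a unit quaternion [x, y, z, w].
In Python, from workcell import r gives the robot as it stands. Calls block until the motion is done:
- r.move_ptp(position, orientation): joint-space move of the TCP to a pose.
- r.move_l(position, feed=0.15, rotation=None, force_limit=None): straight line of the TCP; rotation=None keeps the orientation; feed is the mean speed in m/s. With force_limit (N) it stops when the force on the tool has changed by that much, and returns True; else False.
- r.set_joints(angles): joint-space move.
- r.gripper_to(opening, f_grip=None): finger opening in m; f_grip is the grip in N (None keeps the last); returns when the fingers have stopped.
- r.sleep(seconds).
- r.inverse_kinematics(position, orientation): joint angles nearest the present ones, or None.
- r.read_camera(name): name is "scene" or "top" or "wrist"; returns a dict with "color" (400x640x3 uint8, red, green, blue), "fx", "fy", "cx", "cy" (pixels), "rvec" (rotation vector, rad) and "tvec" (3), from world to camera coordinates, as OpenCV has them; the wrist camera has in their place "mount" (4x4, takes a point from camera to tool coordinates, whose origin is the TCP and whose axes are the flange's). Camera axes: x right, y down, z forward; pixel columns grow to the right and rows downward; lengths in m; the calibration is good to about 2 mm. The wrist camera is an equidistant fisheye: a pixel r from the principal point sees the ray r / f radians off the axis. A picture is of the moment at which its call begins: read the wrist's pose just before it. There is no depth.
A pose or a line that the arm cannot do raises r.MotionError and nothing moves.
- r.close_job(): hands the job in; it is judged then, once.
Readings, each from a call of its own:
- r.current_clock(): time.
- r.current_qpos(): joint angles.
- r.current_qvel(): joint speeds.
- r.current_effort(): joint torques, N m.
- r.current_position(): TCP position.
- r.current_tcp_rot(): TCP orientation.
- r.current_force(): force on the tool from outside, world axes, zero at the start.
- r.current_moment(): the same for the moment, N m.
- r.current_finger_gap(): finger opening in m.
- r.current_finger_force(): force on a finger pad.
Only numpy, scipy, OpenCV 4.12 (cv2) and the standard library are available. Lean on these libraries where they do the work, as an engineer would, in place of code of your own. Each camera call takes 0.05 s, during which the arm holds its last target. There are 200 camera calls.

TASK

The stop screw of the small tweezer head has to be set. Thread the spacer collar onto the post of the setting stand and then the tweezer head on top of it, each fully home, with the two arms reaching out over the white setting plate; then squeeze the arms together until each tip stands over its own engraved line on the plate (a 10 mm tip gap), and finish while still holding the arms steadily at that gap, so that I can lock the screw. Leave the other things on the bench where they are.

Things in the scene. Friction and masses are not known exactly. Their poses are not given: they have to be found in the camera images.
- stand: Setting stand, fixed: dark steel base 152 x 72 mm (x -112 to +40 mm, top 12 mm above the bench), upright steel post 12 mm in diameter, and a white ceramic setting plate (28 x 56 mm, top 36 mm high) on a pedestal, its middle 98 mm in front of the post axis. Origin: on the bench under the post axis; z up, -x points from the post to the setting plate.
- post_foot (a point): Point on the post axis, 15 mm above the bench, on the face of the flange (34 mm wide, 3 mm high) round the foot of the post: the collar's underside rests here when home.
- post_top (a point): Top of the post, 66 mm above the bench; the top 8 mm taper from 12 mm to 5 mm in diameter.
- line_left (a point): Middle of the left engraved line (on the stand's +y side), on the top of the setting plate. The two black lines, 1.2 mm wide, run along the stand's x, 10 mm apart, 5 mm either side of the post's middle plane.
- line_right (a point): Middle of the right engraved line (the stand's -y side).
- collar: Plain steel spacer collar: outer diameter 32 mm, bore 14.5 mm, 20 mm high, about 70 g, standing upright on the bench. Origin: centre of its underside.
- tweezer_head: Tweezer head, 160 g, lying flat on the bench: aluminium block 30 x 30 mm, 18 mm high, with an upright through bore of 14.5 mm, and two sprung dark steel arms from its front face (-x). Origin: centre of the block's underside, on the bore axis; z up, -x points to the tips. The block's sides (y = +15 and -15 mm) can be gripped. Home on the collar, its underside is 35 mm above the bench.
- tip_left (a point): Tip of the left arm (the head's +y side), on its inner face, 98 mm from the bore axis, 9 mm above the head's underside; the arm is 4.5 mm high here. The tip gap is the distance from tip_left to tip_right: 30 mm when sprung open. Each arm turns on a hinge at x = -15, y = +6 or -6 mm of the head.
- tip_right (a point): Tip of the right arm (the head's -y side), likewise.
- flat_left (a point): Middle of the ribbed grip flat on the outside of the left arm: 62 mm from the bore axis, 9 mm above the head's underside; the flat is 24 mm long and 10 mm high. About 33 mm over both flats when open, 22 mm when the tip gap is 10 mm; the tip gap changes 1.75 mm per mm over the flats. Each side takes about 1 N to start and 5 N at the 10 mm gap; the arms spring open when let go.
- flat_right (a point): Middle of the grip flat on the outside of the right arm, likewise.
- petri_dish: Bystander: clear petri dish with lid, 60 mm wide, 12 mm high. Origin under its centre.
- sample_vial: Bystander: brown vial with black cap, 32 mm wide, 71 mm high. Origin under its centre.
- eye_loupe: Bystander: black loupe, 33 mm wide, 32 mm high. Origin under its centre.
- plain_tweezers: Bystander: ordinary one-piece steel tweezers lying flat, 125 mm long along their y, 16 mm wide, 8 mm high. Not used in this job. Origin under their middle.
- objective_tub: Bystander: white tub with a black screw lid, 33 mm wide, 36 mm high. Origin under its centre.

How it is judged:
By the outcome, as a careful person would: the job done as asked, in the order asked, and still so for the second after the job is handed in, while the arm keeps its last pose, push and grip.
It also fails if it takes over 72 s, if anything falls off the work surface, if the arm or the gripper's body presses on something with over 40 N, if the wrist force passes 120 N, or if a joint passes its speed limit or range.

## Working session

There is one attempt and no reset: what is moved stays moved. The work goes in short steps, each a Python script; the robot and the scene stay as the last script left them, time stands still between calls to the robot, and variables do not carry over. Pictures are saved under pics/ and viewed, at most 10 in all, crops included, and the job is handed in when it is done.

```bash
mkdir -p pics; ls
python3 - <<'E'
from workcell import r
import cv2,numpy as np
for n in ("top","scene"):
    d=r.read_camera(n); cv2.imwrite(f"pics/{n}0.png",d["color"][:,:,::-1])
    R=cv2.Rodrigues(np.array(d["rvec"]))[0]
    print(n,d["fx"],d["fy"],d["cx"],d["cy"],(-R.T@np.array(d["tvec"])).round(3),R.round(2).tolist())
print(r.tcp_to_grasp,r.current_clock(),r.current_tcp_rot(),r.read_camera("wrist")["mount"])
E
```

```text
pics
workcell.py
top 374.14288687485805 374.14288687485805 322.5104002661194 197.13399135921102 [0.298 0.016 1.142] [[-0.02, -1.0, -0.01], [-0.98, 0.02, -0.19], [0.19, 0.01, -0.98]]
scene 380.9267979337311 380.9267979337311 315.00992723482346 197.7408537736221 [ 0.124 -0.748  0.717] [[0.9, -0.44, 0.02], [-0.25, -0.55, -0.8], [0.36, 0.71, -0.6]]
-0.0187 0.1 [ 1.31511133e-01  9.91314309e-01 -8.51262601e-04 -1.93683880e-04] [[ 7.70660639e-05 -9.46678367e-01 -3.22180172e-01  8.28843165e-02]
 [ 9.99999731e-01 -1.61933171e-04  7.15018159e-04  1.28876527e-04]
 [-7.29063881e-04 -3.22180140e-01  9.46678100e-01 -1.42315717e-01]
 [ 0.00000000e+00  0.00000000e+00  0.00000000e+00  1.00000000e+00]]
```

View pics/top0.png

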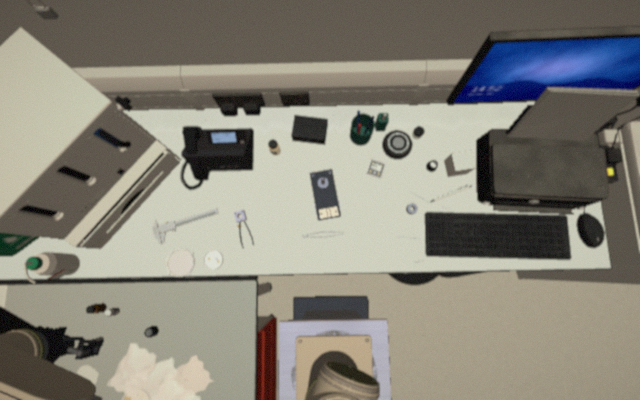

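View pics/scene0.png

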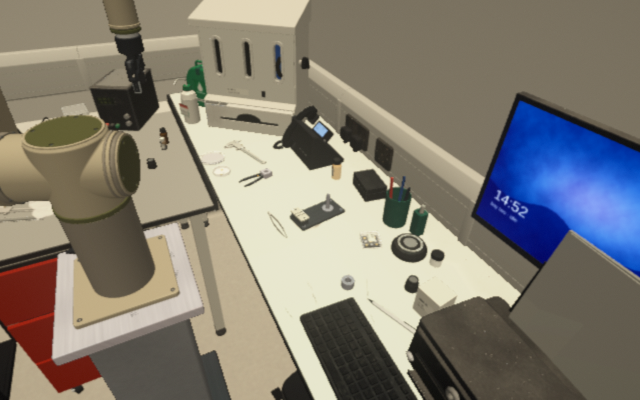

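The top view shows the stand with the post near (323,182) and the plate near (328,212). The collar is at (411,209), and the tweezer head's block is at (240,215) with tips near (240,246) and (252,243). Next I'll take wrist close-ups.

```bash
cat > h.py <<'E'
from workcell import r
import cv2,numpy as np
from scipy.spatial.transform import Rotation as Ro
def ray(n,uv,d,P=None):
    """camera origin and ray directions (world) for pixels"""
    uv=np.atleast_2d(np.float64(uv)); x=(uv[:,0]-d["cx"])/d["fx"]; y=(uv[:,1]-d["cy"])/d["fy"]
    if n!="wrist":
        R=cv2.Rodrigues(np.array(d["rvec"]))[0]
        return -R.T@np.array(d["tvec"]), np.c_[x,y,x*0+1]@R
    t=np.hypot(x,y); s=np.sinc(t/np.pi)
    T=P@np.array(d["mount"]); return T[:3,3], np.c_[x*s,y*s,np.cos(t)]@T[:3,:3].T
def onplane(o,v,z): return o+v*((z-o[2])/v[:,2:])
def tcp():
    P=np.eye(4); P[:3,:3]=Ro.from_quat(r.current_tcp_rot()).as_matrix(); P[:3,3]=r.current_position(); return P
def down(yaw):
    """tool down, tool y (closing line) along world angle yaw"""
    y=np.array([np.cos(yaw),np.sin(yaw),0]); z=np.array([0,0,-1.])
    return Ro.from_matrix(np.c_[np.cross(y,z),y,z]).as_quat()
def project(d,P,X):
    """world points -> wrist pixels"""
    X=np.atleast_2d(X); T=np.linalg.inv(P@np.array(d["mount"])); c=X@T[:3,:3].T+T[:3,3]
    rr=np.hypot(c[:,0],c[:,1]); t=np.arctan2(rr,c[:,2]); k=t/np.maximum(rr,1e-9)
    return np.c_[d["cx"]+d["fx"]*c[:,0]*k, d["cy"]+d["fy"]*c[:,1]*k]
def shot(name):
    P=tcp(); d=r.read_camera("wrist"); cv2.imwrite(f"pics/{name}.png",d["color"][:,:,::-1])
    np.savez(f"pics/{name}.npz",P=P,**d); return P,d
E
python3 - <<'E'
from h import *
d=r.read_camera("top")
for n,uv,z in (("post",(323,182),.066),("plate",(328,212),.036),("collar",(411,209),.02),("block",(240,215),.018),("tips",(246,245),.009),("vial",(432,166),.03)):
    print(n,onplane(*ray("top",uv,d),z)[0].round(3))
w=r.read_camera("wrist"); print(w["fx"],w["cx"],w["cy"])
o,v=ray("top",(323,182),d)
for n,uv,z in (("stand",(326,197),.03),("collar",(411,209),.02),("head",(244,225),.01)):
    p=onplane(*ray("top",uv,d),z)[0]; p[2]=.20
    for yaw in (np.pi/2,-np.pi/2):
        print(n,yaw,r.inverse_kinematics(p,down(yaw)))
E
```

```text
post [0.549 0.021 0.066]
plate [0.464 0.008 0.036]
collar [ 0.471 -0.244  0.02 ]
block [0.463 0.275 0.018]
tips [0.373 0.257 0.009]
vial [ 0.601 -0.314  0.03 ]
309.70691628693146 321.5490428971808 202.9267570792717
stand 1.5707963267948966 [-7.48909227e-02 -9.47103811e-02  1.77323743e+00 -4.44089210e-16
  1.46306560e+00 -1.64568725e+00]
stand -1.5707963267948966 [-7.48909227e-02 -9.47103811e-02  1.77323743e+00 -4.44089210e-16
  1.46306560e+00  1.49590540e+00]
collar 1.5707963267948966 [-5.74265917e-01 -4.22611011e-02  1.72322573e+00 -4.44089210e-16
  1.46062803e+00 -2.14506224e+00]
collar -1.5707963267948966 [-5.74265917e-01 -4.22611011e-02  1.72322573e+00 -4.44089210e-16
  1.46062803e+00  9.96530410e-01]
head 1.5707963267948966 [ 4.46721469e-01 -1.05580355e-01  1.78336953e+00 -4.44089210e-16
  1.46380348e+00 -1.12407486e+00]
head -1.5707963267948966 [ 4.46721469e-01 -1.05580355e-01  1.78336953e+00 -4.44089210e-16
  1.46380348e+00  2.01751780e+00]
```

Run:
```python
from h import *
for n,p in (("head",(.43,.268,.14)),("stand",(.515,.015,.2)),("collar",(.471,-.244,.13))):
    r.move_ptp(p,down(1.72)); shot("w_"+n)
print(r.current_clock())
a=[cv2.imread(f"pics/w_{n}.png") for n in("head","stand","collar")]
cv2.imwrite("pics/m.png",np.vstack([np.hstack([a[0][50:350,120:520],a[1][50:350,120:520]]),np.hstack([a[2][50:350,120:520],a[2][50:350,120:520]*0])]))
```

```text
4.0833
```

View pics/m.png

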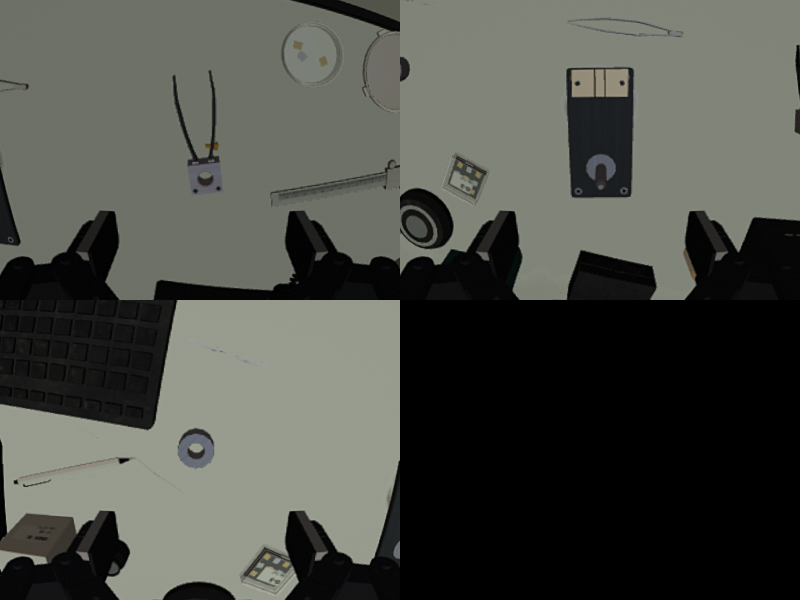

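The wrist views are clear. In the montage, the head's block is at (205,176) with tips at (174,75) and (210,71). The stand's plate is at (600,83) with its flange at (600,168), and the collar's ring is at (196,449). Next I'll measure these with masks.

```bash
cat > m.py <<'E'
from h import *
def load(n):
    f=np.load(f"pics/w_{n}.npz"); return f["P"],f,f["color"].astype(int)
def comp(mask,uv):
    n,l,s,c=cv2.connectedComponentsWithStats(mask.astype(np.uint8)); k=l[int(uv[1]),int(uv[0])]
    if k==0:
        ys,xs=np.nonzero(mask); i=np.argmin((xs-uv[0])**2+(ys-uv[1])**2); k=l[ys[i],xs[i]]
    return (l==k).astype(np.uint8),s[k],c[k]
def outer(m): return max(cv2.findContours(m,cv2.RETR_EXTERNAL,cv2.CHAIN_APPROX_NONE)[0],key=cv2.contourArea)[:,0,:]
E
python3 - <<'E'
from m import *
def blue(C): return (C[:,:,2]-C[:,:,1]>8)
# collar: top face
P,d,C=load("collar"); m,s,c=comp(blue(C)&(C.sum(2)>250),(316+12,199)); print("collar mask",s)
q=onplane(*ray("wrist",outer(m),d,P),.02)
(e,ax,an)=cv2.fitEllipse((q[:,:2]*1e4).astype(np.float32)); print("collar",np.array(e)/1e4,np.array(ax)/10)
# head block top
P,d,C=load("head"); m,s,c=comp(blue(C)&(C.sum(2)>250),(310,226)); print("block mask",s)
q=onplane(*ray("wrist",outer(m),d,P),.018)
e,ax,an=cv2.minAreaRect((q[:,:2]*1e4).astype(np.float32)); print("block",np.array(e)/1e4,np.array(ax)/10,an)
# stand base: dark
P,d,C=load("stand"); m,s,c=comp(C.max(2)<75,(320,200)); print("base mask",s)
q=onplane(*ray("wrist",outer(m),d,P),.012)
e,ax,an=cv2.minAreaRect((q[:,:2]*1e4).astype(np.float32)); print("base",np.array(e)/1e4,np.array(ax)/10,an)
print(C[130,300],C[130,305:335].sum(1))
crops=[]
for n,(u,v) in (("head",(315,180)),("stand",(320,180)),("collar",(316,200))):
    a=cv2.imread(f"pics/w_{n}.png")[v-75:v+75,u-50:u+50]; crops.append(cv2.resize(a,None,fx=2.6,fy=4*.9,interpolation=2))
    print(n,u-50,v-75)
cv2.imwrite("pics/c.png",np.hstack(crops))
E
```

```text
collar mask [299 185  34  33 578]
collar [ 0.47366309 -0.24747812] [28.67941284 28.90487976]
block mask [309 225   3   4   4]
block [0.4617188  0.26296699] [3.51018791 0.42516227] 32.62311553955078
base mask [ 286  117   68  131 6225]
base [0.52416953 0.01614978] [150.87039795  71.36238403] 9.042893409729004
[149 141 121] [405 406 406 406 407 407 410 417 352 203 219 396 415 411 409 410 411 420
 400 247 241 419 417 411 413 411 411 413 413 411]
head 265 105
stand 270 105
collar 266 125
```

View pics/c.png

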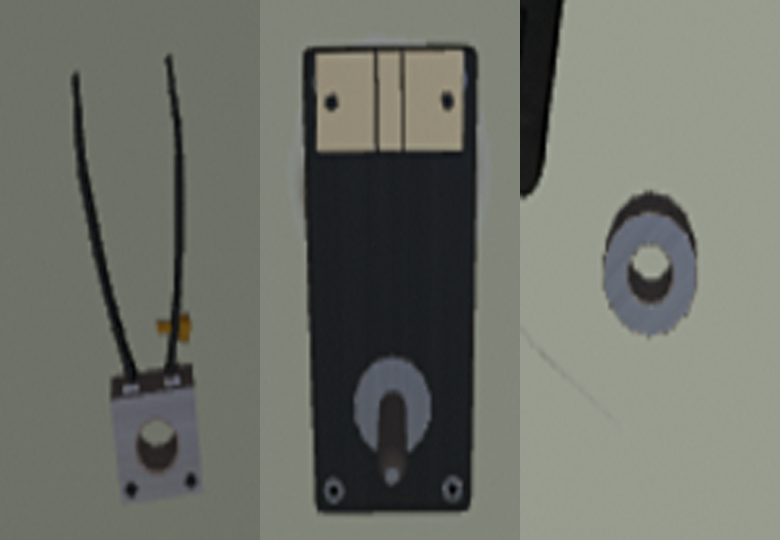

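The crops show the block with its bore near (157,447) in the crop, the right-hand arm's screw, two engraved lines on the plate, and the flange and post tip. The bore and flange are clear enough to measure directly.

Run:
```python
from m import *
S=lambda n,u,v,w:(lambda C:print(n,[C[v,x].tolist() for x in range(u-w,u+w,w//3)]))(load(n)[2])
S("head",325,226,24); S("stand",320,217,24); S("collar",316,200,24)
def ell(q): e,ax,an=cv2.fitEllipse((q[:,:2]*1e4).astype(np.float32)); return np.array(e)/1e4,np.array(ax)/10
for thr in (-4,0,4):
  B=lambda C:(C[:,:,2]-C[:,:,1]>thr)
  P,d,C=load("collar"); m,s,c=comp(B(C)&(C.sum(2)>230),(328,199)); print(thr,"collar",*ell(onplane(*ray("wrist",outer(m),d,P),.02)))
  P,d,C=load("head"); m,s,c=comp(B(C)&(C.sum(2)>200),(315,236)); q=onplane(*ray("wrist",outer(m),d,P),.018)
  e,ax,an=cv2.minAreaRect((q[:,:2]*1e4).astype(np.float32)); print("block",s,np.array(e)/1e4,np.array(ax)/10,an)
  P,d,C=load("stand"); m,s,c=comp(B(C)&(C.sum(2)>200),(313,217)); print("flange",s,*ell(onplane(*ray("wrist",outer(m),d,P),.015)))
# tips: dark arm pixels
P,d,C=load("head"); m=(C.max(2)<70); m[:,:280]=0; m[:,345:]=0; m[205:]=0; m[:115]=0
for lo,hi in((280,310),(311,345)):
    k=np.zeros_like(m); k[:,lo:hi]=m[:,lo:hi]; ys,xs=np.nonzero(k); y0=ys.min(); print("tip",xs[ys<=y0+1].mean(),y0,onplane(*ray("wrist",(xs[ys<=y0+1].mean(),y0),d,P),.011))
# engraved lines
P,d,C=load("stand"); g=C.sum(2); pts=[]
for lo,hi in((310,319),(320,328)):
    L=[]
    for y in range(122,144):
        w=np.clip(380-g[y,lo:hi],0,None); L.append(((w*np.arange(lo,hi)).sum()/w.sum(),y))
    q=onplane(*ray("wrist",L,d,P),.036); v=cv2.fitLine(q[:,:2].astype(np.float32),2,0,.01,.01).ravel(); pts.append(q.mean(0)); print("line",q.mean(0),np.degrees(np.arctan2(v[1],v[0])))
print("gap",np.linalg.norm(pts[0]-pts[1]))
```

```text
head [[110, 113, 103], [98, 101, 107], [88, 84, 86], [112, 115, 104], [84, 79, 82], [102, 105, 103]]
stand [[27, 30, 31], [26, 29, 31], [87, 92, 101], [38, 37, 36], [89, 94, 103], [27, 30, 32]]
collar [[152, 157, 143], [96, 101, 113], [42, 38, 39], [154, 159, 145], [66, 63, 62], [102, 108, 121]]
-4 collar [ 0.47378022 -0.24751326] [30.01914062 30.21114197]
block [307 212  36  33 780] [0.46052993 0.27671033] [33.18701477 30.39103088] 15.595145225524902
flange [306 204  30  26 442] [0.55970259 0.02218624] [29.9154541  31.63524475]
0 collar [ 0.47373794 -0.24745906] [29.58963318 29.69139099]
block [308 212  35  33 720] [0.46037275 0.27667146] [32.83945618 29.58634949] 15.524755477905273
flange [306 204  30  26 442] [0.55970259 0.02218624] [29.9154541  31.63524475]
4 collar [ 0.47376333 -0.2475251 ] [29.1540863  29.44081726]
block [308 212  34  32 612] [0.46015088 0.27651079] [31.88050232 28.7165863 ] 14.802574157714844
flange [306 204  30  26 435] [0.55962217 0.02219478] [29.57851563 31.49447327]
tip 293.6666666666667 125 [[0.37216534 0.23571542 0.011     ]]
tip 329.6666666666667 120 [[0.36329689 0.26611605 0.011     ]]
line [0.46435847 0.00165294 0.036     ] 8.970579
line [0.46287234 0.01156535 0.036     ] 9.770501
gap 0.010023198637397793
```

```bash
cat >> h.py <<'E'
YS=np.radians(9.1); POST=np.array([.5597,.0220]); q_s=down(YS+np.pi/2)
ex=np.array([np.cos(YS),np.sin(YS)]); ey=np.array([-np.sin(YS),np.cos(YS)])
E
python3 - <<'E'
from h import *
c=(.4738,-.2475)
r.gripper_to(.046,40)
r.move_ptp((*c,.06),q_s); r.move_l((*c,.004),.08)
r.gripper_to(.02,40); print("gap",r.current_finger_gap(),r.current_finger_force(),r.current_force())
r.move_l((*c,.13),.15)
r.move_ptp((*POST,.13),q_s); r.move_l((*POST,.078),.1); r.sleep(.3)
print(r.current_position(),r.current_finger_gap(),r.current_clock()); f0=r.current_force()
shot("ins")
im=cv2.imread("pics/ins.png"); cv2.imwrite("pics/ins_c.png",cv2.resize(im[180:400,200:440],None,fx=2.5,fy=2.5))
E
```

```text
gap 0.028791826217146866 39.94828216731548 [-0.67374844 -0.59652019  5.74977746]
[0.56018984 0.02201052 0.07871546] 0.02875161323695016 9.1333
```

View pics/ins_c.png

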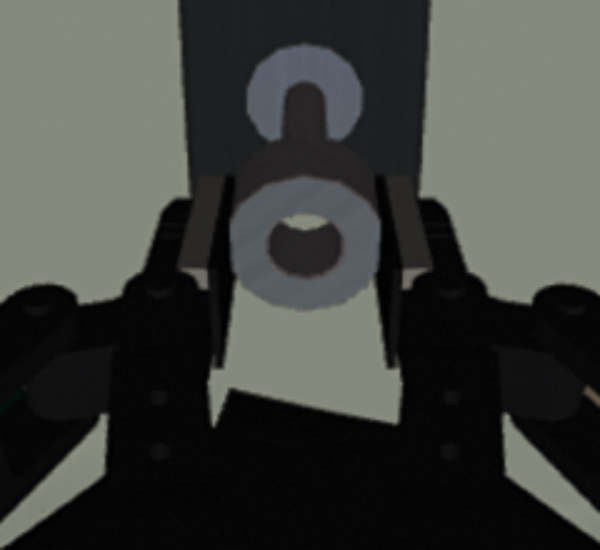

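The collar is held straight, with its top ring at about (305,243) in the crop, which is about (322,277) in the full image. The post foot and flange are visible beyond it. Next I'll measure the collar's offset from the tool.

Run:
```python
from m import *
P,d,C=load("../pics/ins".replace("../pics/","")) if 0 else (lambda f:(f["P"],f,f["color"].astype(int)))(np.load("pics/ins.npz"))
m,s,c=comp((C[:,:,2]-C[:,:,1]>0)&(C.sum(2)>200),(322,297)); print(s)
for z in (.0907,.0947):
    q=onplane(*ray("wrist",outer(m),d,P),z); e,ax,an=cv2.fitEllipse((q[:,:2]*1e4).astype(np.float32)); e=np.array(e)/1e4
    o=e-P[:2,3]; print(z,e,np.array(ax)/10,"off x,y",o@ex,o@ey)
```

```text
[ 292  251   60   53 1801]
0.0907 [0.56117764 0.02242816] [29.87350769 30.42854919] off x,y 0.0010414178096894385 0.000256149040804236
0.0947 [0.55862969 0.02202005] [28.95597839 29.49397888] off x,y -0.0015390080826381235 0.0002561557769022089
```

Run:
```python
from h import *
p=POST-.0005*ex
hit=r.move_l((*p,.0195),.04,force_limit=12); print(hit,r.current_position(),r.current_force(),r.current_finger_gap())
if r.current_position()[2]<.024:
    r.gripper_to(.05); r.sleep(.2); r.move_l((*p,.13),.2); r.move_ptp((.515,.015,.2),down(1.72)); shot("w_st2")
print(r.current_clock())
im=cv2.imread("pics/w_st2.png"); 
if im is not None: cv2.imwrite("pics/st2_c.png",cv2.resize(im[180:300,250:400],None,fx=4,fy=4))
```

```text
False [0.55988725 0.02191212 0.0200039 ] [4.46598658 0.63693734 2.94861309] 0.02885039959782306
12.5167
```

View pics/st2_c.png

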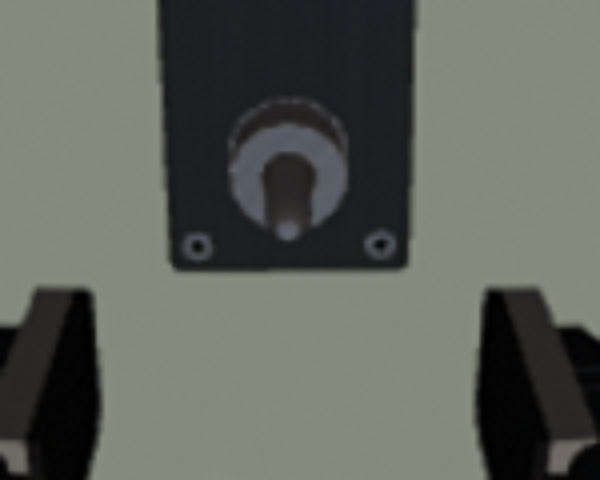

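The collar sits home on the flange, with the flange's rim showing as a ring round it. Next is the head.

Run:
```python
from h import *
c=(.4617,.2770); q=down(np.radians(105.5))
r.move_ptp((*c,.08),q); r.move_l((*c,.004),.08)
r.gripper_to(.02,60); print("gap",r.current_finger_gap(),r.current_finger_force(),r.current_position())
r.move_l((*c,.14),.15)
r.move_ptp((*POST,.14),q_s); r.move_l((*POST,.082),.1); r.sleep(.3)
print(r.current_position(),r.current_finger_gap(),r.current_clock())
P,d=shot("w_ins2"); C=d["color"]
im=cv2.imread("pics/w_ins2.png"); cv2.imwrite("pics/ins2_c.png",cv2.resize(im[120:350,190:450],None,fx=2.5,fy=2.5))
```

```text
gap 0.02824788666018236 60.01052811741829 [0.46255103 0.27740445 0.00504604]
[0.56017524 0.02191938 0.08268028] 0.028513755987973455 18.2083
```

View pics/ins2_c.png

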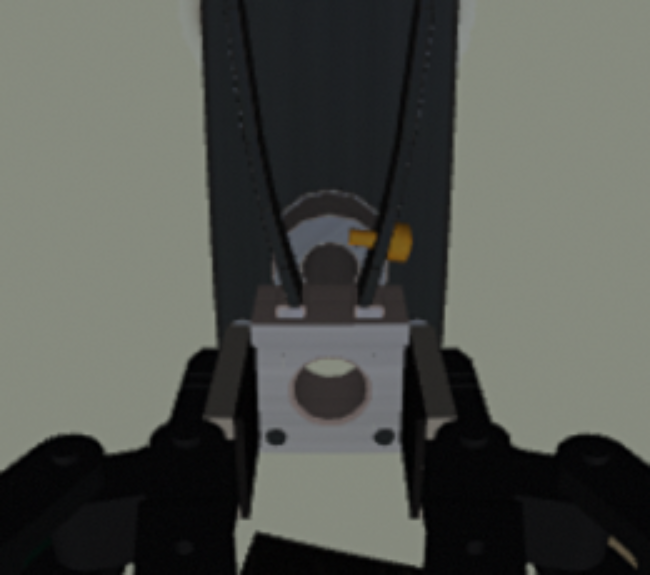

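The head is held squarely. The bore is at about (330,389) in the crop, which is about (322,275.6) in the full image. The arms point along the base towards the plate.

Run:
```python
from h import *
f=np.load("pics/w_ins2.npz"); P=f["P"]
o=onplane(*ray("wrist",[(322,275.6)],f,P),P[2,3]+.013)[0,:2]-P[:2,3]; ox=o@ex; print("off",ox,o@ey)
# block width scale check
w=onplane(*ray("wrist",[(190+252/2.5,120+345/2.5),(190+410/2.5,120+345/2.5)],f,P),P[2,3]+.013); print(np.linalg.norm(w[0]-w[1]))
p=POST-np.clip(ox,-.0015,.0015)*ex
hit=r.move_l((*p,.0405),.04,force_limit=12); print(hit,r.current_position(),r.current_force(),r.current_moment(),r.current_finger_gap(),r.current_clock())
```

```text
off -0.0012338603604988764 0.0004663732681779229
0.03012137864799081
False [0.56120275 0.02219481 0.04082426] [-0.46384253 -1.12891503 -1.17792399] [ 0.03444844 -0.02977184  0.01090888] 0.028515305444264675 19.45
```

Run:
```python
from h import *
p=r.current_position()
hit=r.move_l((p[0],p[1],.035),.02,force_limit=6); print(hit,r.current_position(),r.current_force())
r.gripper_to(.05); r.sleep(.2); p=r.current_position(); r.move_l((p[0],p[1],.14),.2)
g=np.r_[POST-.05*ex,.2]; r.move_ptp(g,q_s); r.sleep(.2); shot("w_hd"); print(r.current_clock())
im=cv2.imread("pics/w_hd.png"); cv2.imwrite("pics/hd_c.png",cv2.resize(im[90:270,220:420],None,fx=3.3,fy=3.3,interpolation=2))
```

```text
True [0.56163067 0.0221917  0.04004068] [-1.63124502 -0.15650038  5.86692694]
21.5167
```

View pics/hd_c.png

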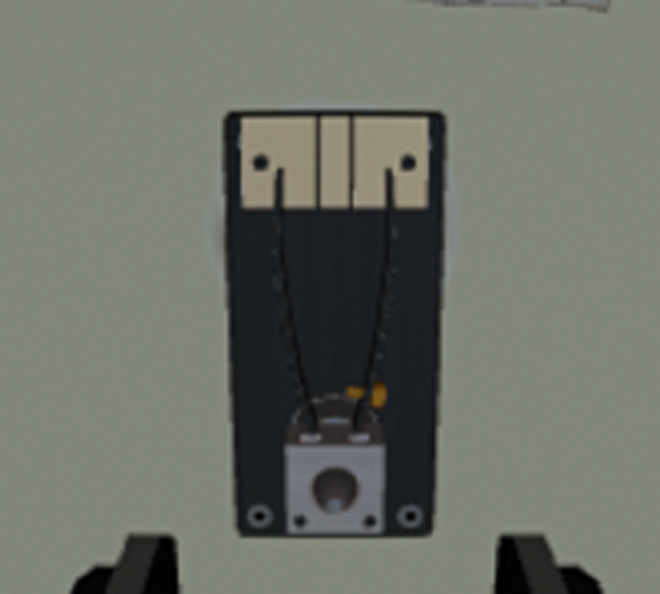

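The head is home and square. The tips at (279,170) and (389,170) straddle the lines at x=318 and 352 symmetrically. Next I'll go to the flats and squeeze in steps, checking with the wrist camera.

Run:
```python
from h import *
g=POST-.062*ex
r.gripper_to(.055,20)
r.move_l((*g,.10),.2); print(r.move_l((*g,.0255),.08,force_limit=10))
for w in (.034,.028,.0245):
    r.gripper_to(w,20); print(r.current_finger_gap(),r.current_finger_force(),r.current_force())
r.sleep(.2); shot("w_sq0"); print(r.current_position(),r.current_clock())
im=cv2.imread("pics/w_sq0.png"); cv2.imwrite("pics/sq0_c.png",cv2.resize(im[100:350,170:470],None,fx=2.4,fy=2.4,interpolation=2))
```

```text
False
0.0341941952665842 1.139849698956823 [ 0.13006548  0.3175845  -0.80985032]
0.02805013056704991 2.4907081540004583 [ 0.11140228  0.39719909 -0.17915285]
0.02469319907014386 3.313634630831075 [-0.99976266 -0.57303149  0.28394799]
[0.49836142 0.01217929 0.02543012] 24.5083
```

View pics/sq0_c.png

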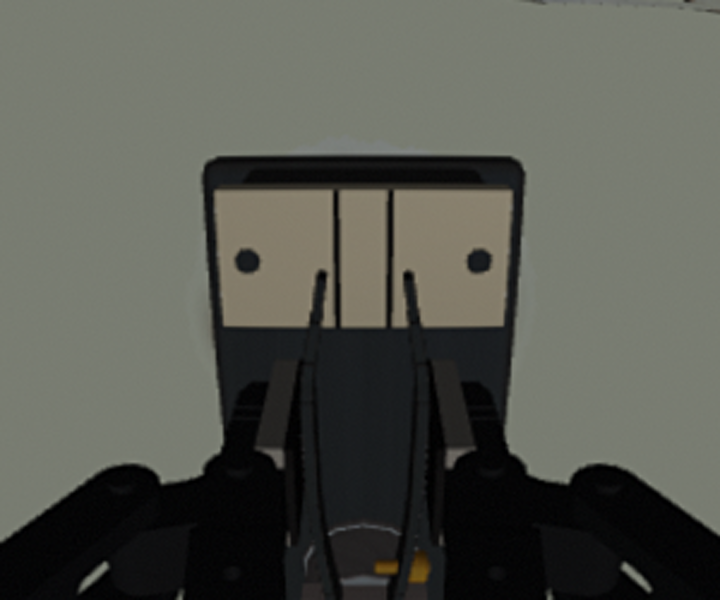

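The arms are held by the flats. The tips are at (322,275) and (409,275) in the crop, outside the lines at x=336 and 389. I'll measure the tip edges with sub-pixel sampling along the stand's y.

```bash
cat >> h.py <<'E'
ys=np.arange(-.02,.02,.0001)
def prof(d,P,x,z):
    X=np.c_[POST+x*ex+ys[:,None]*ey,ys*0+z]; uv=project(d,P,X).astype(np.float32)
    g=np.array(d["color"]).astype(np.float32).sum(2)
    return cv2.remap(g,uv[:,:1],uv[:,1:],cv2.INTER_LINEAR).ravel()
def dark(g):
    """intervals (mm) where profile is below half level"""
    t=(np.percentile(g,75)+g.min())/2; b=np.diff(np.r_[0,(g<t).astype(int),0]); i,j=np.where(b>0)[0],np.where(b<0)[0]
    return [(round(1e3*ys[a],2),round(1e3*ys[k-1],2)) for a,k in zip(i,j)]
E
python3 - <<'E'
from h import *
f=np.load("pics/w_sq0.npz"); P=f["P"]
for x in (-.107,-.103,-.1): print("lines",x,dark(prof(f,P,x,.036)))
for x in (-.1,-.099,-.098,-.097,-.096,-.095,-.094,-.092,-.09): print("arms",x,dark(prof(f,P,x,.046)))
E
```

```text
lines -0.107 [(np.float64(-5.5), np.float64(-4.6)), (np.float64(4.4), np.float64(5.5))]
lines -0.103 [(np.float64(-5.5), np.float64(-4.4)), (np.float64(4.4), np.float64(5.5))]
lines -0.1 [(np.float64(-5.6), np.float64(-4.5)), (np.float64(4.4), np.float64(5.6))]
arms -0.1 [(np.float64(-20.0), np.float64(-18.4)), (np.float64(-5.1), np.float64(-4.1)), (np.float64(4.1), np.float64(5.1)), (np.float64(18.4), np.float64(19.9))]
arms -0.099 [(np.float64(-20.0), np.float64(-19.7)), (np.float64(-7.9), np.float64(-6.5)), (np.float64(-5.1), np.float64(-4.1)), (np.float64(4.2), np.float64(5.1)), (np.float64(7.2), np.float64(8.5)), (np.float64(19.3), np.float64(19.9))]
arms -0.098 [(np.float64(-8.3), np.float64(-6.5)), (np.float64(-5.1), np.float64(-4.2)), (np.float64(4.1), np.float64(5.1)), (np.float64(7.1), np.float64(8.8))]
arms -0.097 [(np.float64(-8.3), np.float64(-6.6)), (np.float64(-5.1), np.float64(-4.1)), (np.float64(4.1), np.float64(5.1)), (np.float64(7.1), np.float64(8.9))]
arms -0.096 [(np.float64(-8.5), np.float64(-6.7)), (np.float64(-5.1), np.float64(-4.1)), (np.float64(4.1), np.float64(5.1)), (np.float64(7.2), np.float64(9.1))]
arms -0.095 [(np.float64(-8.7), np.float64(-7.0)), (np.float64(-5.1), np.float64(-4.1)), (np.float64(4.1), np.float64(5.1)), (np.float64(7.5), np.float64(9.3))]
arms -0.094 [(np.float64(-8.9), np.float64(-7.0)), (np.float64(-5.2), np.float64(-4.1)), (np.float64(4.1), np.float64(5.2)), (np.float64(7.7), np.float64(9.4))]
arms -0.092 [(np.float64(-9.0), np.float64(-7.3)), (np.float64(-5.2), np.float64(-4.1)), (np.float64(4.1), np.float64(5.2)), (np.float64(7.9), np.float64(9.7))]
arms -0.09 [(np.float64(-9.6), np.float64(-7.4)), (np.float64(-5.0), np.float64(-4.1)), (np.float64(4.1), np.float64(5.0)), (np.float64(8.0), np.float64(10.1))]
```

```bash
cat > sq.py <<'E'
from h import *
def meas(n):
    P,d=shot(n); o=[]
    for x in (-.0975,-.097,-.0965):
        k=[i for i in dark(prof(d,P,x,.046)) if abs(i[0])<12 and abs(i[1])<12]; o.append((k[0][0]+1.5,k[-1][1]-1.5))
    a=np.array(o).mean(0); print(n,"tips",a.round(2),"gap",(a[1]-a[0]).round(2),"read",r.current_finger_gap(),r.current_finger_force(),r.current_clock()); return a
E
python3 - <<'E'
from sq import *
p=r.current_position(); dy=-.0002
w=.0225; r.gripper_to(w,20); r.move_l((*(POST-.062*ex+dy*ey),.0255),.02); r.sleep(.3)
a=meas("w_sq1")
for i in range(2):
    e=(a[1]-a[0])-10
    w-=e/1.75e3; dy-=a.mean()*.63e-3
    r.gripper_to(w,20); r.move_l((*(POST-.062*ex+dy*ey),.0255),.02); r.sleep(.3); a=meas(f"w_sq{i+2}")
print(w,dy,r.current_force())
im=cv2.imread("pics/w_sq3.png"); cv2.imwrite("pics/sq3_c.png",cv2.resize(im[160:260,250:390],None,fx=5,fy=5,interpolation=2))
E
```

```text
w_sq1 tips [-5.7   5.83] gap 11.53 read 0.02263150656784345 3.9187086613310385 25.325
w_sq2 tips [-5.17  5.07] gap 10.23 read 0.021673431172113025 5.001114914412028 26.1417
w_sq3 tips [-5.    5.03] gap 10.03 read 0.021479741104107924 5.2205633372068405 26.9583
0.021490476190476192 -0.0002104999999999997 [-2.07686586  0.11352371  0.58673098]
```

View pics/sq3_c.png

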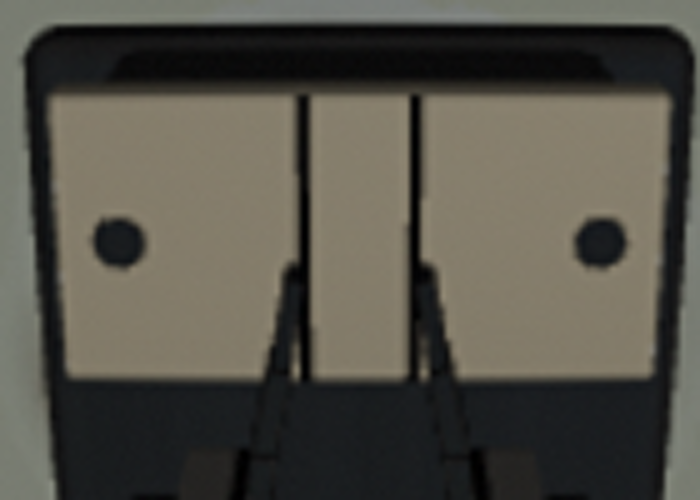

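The tips now stand over their lines. Their ends are at about (292,270) and (425,270) in the crop, with inner faces on the lines at x=303 and 414. The measured gap is 10.03 mm at 5.2 N per side, held steadily, so I'm handing in.

Run:
```python
from sq import *
meas("w_sq4"); print(r.close_job())
```

```text
w_sq4 tips [-5.03  5.07] gap 10.1 read 0.02150344854167813 5.222328677773476 27.0083
the job is handed in; nothing more can be done
None
```

The job is handed in: the collar and then the tweezer head are fully home on the post, and the gripper is still holding the arms at a measured tip gap of about 10.1 mm, each tip over its own line, after 27 s of the 72 s allowed.

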